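# Click the canister's day wheel on to today

## Robot

A 6-joint arm with a two-finger parallel gripper is mounted at the origin on the work surface. World frame = base frame: x ahead of the robot, y to its left, z up, the work surface at z = 0. Lengths are in mm, angles in rad, forces in N, time in s.
With the tool pointing down it reaches from about 275 to 750 mm from the base axis. Payload 10.2 kg.
Tool frame: the origin (TCP) lies at the very end of the fingers, on their centre line; the grasp point (between the pads) lies ctrl.grip_depth behind it (ctrl.grip_depth is the distance from the TCP to the grasp point, in mm); z points along the fingers, y is the direction in which the jaws open and shut (so a half turn about z gives the same grasp; the last joint's range is limited). The gripper opens to 85 mm and grips with 20 to 120 N. Pads are 22 mm wide; open, the fingers measure 114 mm over their backs; the gripper's body (76 mm by 85 mm) begins 54 mm behind the grasp point. The pads swing forward as they close: fully open they stand 13 mm farther back than shut.
Start: joints at [1.043, 0.313, 1.498, -0, 1.331, -0.223], TCP at [157.567, 500.803, 231.294] pointing down, gripper open.
Joint ranges: [-2.94, 2.94], [-0.97, 2.17], [0.19, 2.56], [-1.23, 4.37], [0.02, 3.11], [-2.88, 2.88]. Speed limits (rad/s): [2.39, 2.39, 3.01, 3.14, 3.14, 3.14].

## Interface

Orientations are given as a unit quaternion [w, x, y, z].
In Python, from rig import telemetry, eyes, ctrl, nets gives the robot as it stands. The module is installed in compiled form; this text tells all that it offers.
- The arm moves only by the tool drive_tool, never from a script. Its argument "series" is text: rows parted by semicolons, each of 7 numbers parted by spaces: the shift along the tool's x, y, z normalised to -1 to 1, where 1 is 0.12 m, then the turn, a rotation vector about the tool's x, y, z normalised to -1 to 1, where 1 is 0.5 rad, then the opening, from 0 (shut) to 1 (fully open). In form: tx ty tz wx wy wz hand; .... A call has 1 to 20 rows; each row is the pose to reach, as a shift and turn from the pose measured when the call began, along the tool's axes at that moment; what a row does not reach only later rows make up. A row lasts 1/10 s, in which the tool goes at most 50 mm and 8.59 degrees, less where a joint would pass 70% of its speed; a pose out of reach is approached as far as the arm can. A call with a number of a shift or a turn outside -1 to 1 is refused whole. A call with a gripper value outside its range is refused whole. The fingers move at their own pace and stop on an object; "newtons" is the grip in N (left out, the last holds). Time passes only in rows, so rows that repeat a pose let the fingers close. It gives the time, the measured TCP pose, the force and the opening at its end, in the units of the state.
- telemetry.sense(): the state, without advancing time (a new reading comes with each control period).
- eyes.capture(name): name is "side" or "top"; returns a dict with "frame" (384x512x3 uint8, red, green, blue), "fx", "fy", "cx", "cy" (pixels), "D" ([k1, k2, p1, p2, k3] as OpenCV has them; the pictures are not rectified), "view" (4x4, takes a point from world to camera coordinates). Camera axes: x right, y up, looking along -z (the intrinsics and any distortion apply to the point x, -y, -z); pixel columns grow to the right and rows downward; lengths in mm; the calibration is good to about 2 mm. A picture is of the moment at which its call begins. There is no depth.
- ctrl.finish_job(): hands the job in, once; it reports no verdict.
Trained networks look in a picture, given as the dict that the camera call returned (one of the last four; its "shot" number tells which), for a name from the list of things; names that differ only in an ending like _2 or _b are one class to them, and where a whole thing is asked for, a point or a joint stands for the part that bears it (a point fixed in the world has none). Each returns a list of dicts, best first, with "confidence" (0 to 1); they miss things now and then, are a little off and sometimes report something else, mostly with a low value. They report only what shows in the picture. A call takes as long as a camera call.
- nets.spot_in(name, picture): "rect" ([left, top, right, bottom] in pixels, round what is visible of it).
The state is a dict: "time_s": time; "joints": joint angles; "dq": joint speeds; "tau": joint torques, N m; "eef_pos": TCP position; "ee_rot": TCP orientation; "force": force on the tool from outside, world axes, zero at the start; "wrist_torque": the same for the moment, N m; "grip_width": opening from 0.0 (shut) to 1.0 (fully open).
Only numpy, scipy, OpenCV 4.12 (cv2) and the standard library are available. Lean on these libraries where they do the work, as an engineer would, in place of code of your own. Each camera call takes 0.05 s, during which the arm holds its last target. There are 200 camera calls.

## Task

Set the day wheel on the coffee canister's lid: flick its edge clockwise (seen from above) with a fingertip, a single click at a time over at least the last three clicks with a short rest in each, until the lobe that carries the raised fin points straight at the fixed pointer on the lid. Do not click past the pointer, do not get there by turning the wheel backwards, push only lightly, and leave everything else on the bench where it stands.

Things in the scene. Friction and masses are not known exactly. Their poses are not given: they have to be found in the camera images.
- canister: Square clear coffee canister, 160 mm wide, 104 mm high with its 168 mm square grey lid, fixed on a white mat 6 mm thick. Origin: centre of its underside; x points horizontally from the day wheel towards the pointer, y to the left of x, z up. Only the wheel and the pointer stand on the lid, their axis line along the lid's middle.
- wheel_centre (a point): On the wheel's axis at its top face; fixed to the canister (does not turn), axes as the canister's. Black star wheel lying flat: disc 76 mm across, seven straight lobes 8 mm wide reaching 54 mm from the axis, all 14 mm thick. Lid surface 19 mm below this point. Gaps between lobes: 31 mm wide at 45 mm from the axis, 38 mm at 53 mm. Axis 35 mm to -x of the lid's middle.
- day_wheel (a joint): Wheel angle, rad, growing clockwise from above; 0 = finned lobe at the pointer; starts 3 to 5 clicks below 0. Spring detents every 0.898 rad, no end stops. In each detent a lobe is at the pointer and a gap's middle faces away from it (-x). About 2 to 3 N at a lobe's end carries it over the hump half-way, then it snaps on and stops in the next detent; released before, it falls back.
- fin (a point): Point on the raised steel fin (bar 7 mm wide, 7 mm high, 36 mm long, radial, on top of one lobe only), at half its height and 50 mm from the wheel's axis; turns with the wheel. The fin's top is 7 mm above the wheel's top face.
- pointer_tip (a point): Tip of the fixed steel pointer on the lid, a level cone 20 mm long and 16 mm thick on a small block, aimed at the wheel's axis 63 mm from it; its top is 1 mm above the wheel's top face.
- dosing_ring_mid (a point): Middle of a loose stainless dosing ring, 62 mm across, 28 mm high, on the mat beside the canister. To be left alone.
- tamper_mid (a point): Half-way up a loose steel tamper, 58 mm across, 90 mm high, on the mat beside the canister. To be left alone.
- mug_mid (a point): Centre of a loose red enamel mug, 84 mm across, 80 mm high. To be left alone.
- jug_mid (a point): Centre of a loose steel milk jug, 80 mm across, 95 mm high. To be left alone.
- jar_mid (a point): Centre of a loose glass jar, 64 mm across, 85 mm high. To be left alone.

How it is judged (in metres and radians):
On the way, in this order (a step that is already met when the one before it is completed fails the run):
1. the wheel rests two clicks before the pointer (value of joint day_wheel between -1.995 and -1.595 rad), for 0.3 s.
2. the wheel rests one click before the pointer (value of joint day_wheel between -1.098 and -0.698 rad), for 0.3 s.
3. the finned lobe rests at the pointer (value of joint day_wheel between -0.2 and 0.2 rad), for 0.3 s.
At the end, for the whole second after the job is handed in: The day wheel rests in the click with its finned lobe at the pointer (within 0.14 rad, not turning), having rested 0.3 s in each of the last two clicks before it, and no loose thing has moved 20 mm (value of joint day_wheel between -0.14 and 0.14 rad and velocity of joint day_wheel between -0.1 and 0.1 rad/s and distance of each of dosing_ring_mid, tamper_mid, mug_mid, jug_mid, jar_mid from where it was at the start of the episode below 0.02 m); the robot touches nothing.
It fails at once if the wheel is clicked past the pointer (value of joint day_wheel above 0.5 rad).
It fails at once if the wheel is turned backwards the long way round (value of joint day_wheel below -5.161 rad).
It fails at once if the wheel is pushed hard (over 25 N) (contact force between any of the fingers, the arm and day_wheel above 25 N).
It fails at once if a loose thing is moved, lifted or carried (distance of any of dosing_ring_mid, tamper_mid, mug_mid, jug_mid, jar_mid from where it was at the start of the episode above 0.02 m).
It also fails if it takes over 72 s, if anything falls off the work surface, if the arm or the gripper's body presses on something with over 40 N, if the wrist force passes 120 N, or if a joint passes its speed limit or range.

## Working session

There is one attempt and no reset: what is moved stays moved. The work goes in short steps, Python scripts to look and compute and a tool call to move; the robot and the scene stay as the last step left them, time stands still between calls to the robot, and variables do not carry over. Pictures are saved under pics/ and viewed, about 8 in all and at most 12, crops included, and the job is handed in when it is done.

Besides the shell and the picture viewer there is one more tool, called by a JSON object that holds its "method" and its "body", one argument or row to a line. drive_tool: Moves the arm, as the interface text tells. Scaled input: -1 to 1 covers 0.12 m each way for a shift and 0.5 rad each way for a turn. Its arguments: {"type":"object","properties":{"series":{"type":"string"},"newtons":{"type":"number"}},"required":["series"]}

```bash
mkdir -p pics
cat > h.py <<'E'
import numpy as np, cv2
from rig import telemetry, eyes, ctrl, nets
from scipy.spatial.transform import Rotation as R
def proj(c,P):
    P=np.atleast_2d(P); q=(c['view'][:3,:3]@P.T).T+c['view'][:3,3]
    q=q*[1,-1,-1]
    K=np.array([[c['fx'],0,c['cx']],[0,c['fy'],c['cy']],[0,0,1]],float)
    return cv2.projectPoints(q,np.zeros(3),np.zeros(3),K,np.array(c['D'],float))[0][:,0]
def ray(c,uv):
    K=np.array([[c['fx'],0,c['cx']],[0,c['fy'],c['cy']],[0,0,1]],float)
    n=cv2.undistortPoints(np.array(uv,float).reshape(-1,1,2),K,np.array(c['D'],float))[:,0]
    V=np.array(c['view']); d=np.c_[n[:,0],-n[:,1],-np.ones(len(n))]@V[:3,:3]
    return -V[:3,:3].T@V[:3,3], d
def onz(c,uv,z):
    o,d=ray(c,uv); return o+d*((z-o[2])/d[:,2])[:,None]
def save(c,n,box=None,s=1):
    f=c['frame'][:,:,::-1]
    if box: f=f[box[1]:box[3],box[0]:box[2]]
    cv2.imwrite('pics/'+n,cv2.resize(f,None,fx=s,fy=s,interpolation=cv2.INTER_CUBIC))
E
python3 - <<'E'
from h import *
s=telemetry.sense(); print(s)
for n in('top','side'):
    c=eyes.capture(n); c['view']=np.array(c['view']); save(c,n+'0.png',s=1.5)
    print(n,c['fx'],c['D'],-c['view'][:3,:3].T@c['view'][:3,3])
    for k in('canister','wheel_centre','day_wheel','fin','pointer_tip','dosing_ring_mid','tamper_mid','mug_mid','jug_mid','jar_mid'):
        print(k,[(np.round(d['rect']).tolist(),round(d['confidence'],2)) for d in nets.spot_in(k,c)[:2]])
E
```

```text
{'time_s': 0.0, 'joints': array([ 1.04262296e+00,  3.13417846e-01,  1.49845752e+00,  3.67043817e-05,
        1.33098436e+00, -2.23362532e-01]), 'dq': array([ 0.00053212,  0.000538  ,  0.00104664, -0.00099843,  0.00095721,
        0.00141149]), 'tau': array([ 5.02076873e-04, -4.12255275e+01, -2.59746248e+01, -1.87016603e-04,
        4.08823136e-03, -1.04067675e-05]), 'eef_pos': array([157.40890197, 500.57447193, 230.7438334 ]), 'ee_rot': array([-2.49079238e-04,  1.51820396e-01,  9.88407894e-01, -5.82788387e-04]), 'force': array([-0.4716993 , -0.33782484,  0.12843959]), 'wrist_torque': array([0.04449171, 0.01206027, 0.0222892 ]), 'grip_width': 0.9939420055707139}
top 376.32261529406134 [-0.06932878  0.          0.          0.          0.        ] [ 248.43469338    4.27750684 1205.0703112 ]
canister [([280.0, 132.0, 346.0, 195.0], 0.85)]
wheel_centre [([282.0, 130.0, 348.0, 195.0], 0.75)]
day_wheel [([303.0, 159.0, 331.0, 186.0], 0.93)]
fin [([302.0, 155.0, 338.0, 188.0], 0.88), ([118.0, 167.0, 152.0, 197.0], 0.62)]
pointer_tip [([282.0, 129.0, 347.0, 198.0], 0.72)]
dosing_ring_mid []
t
[... 295 characters left out ...]
      0.        ] [-193.92026875 -718.63371516  715.45345987]
canister [([284.0, 176.0, 370.0, 251.0], 0.65)]
wheel_centre [([287.0, 173.0, 372.0, 248.0], 0.89)]
day_wheel [([303.0, 185.0, 343.0, 209.0], 0.84)]
fin [([305.0, 184.0, 347.0, 208.0], 0.75), ([289.0, 173.0, 370.0, 247.0], 0.18)]
pointer_tip [([285.0, 175.0, 369.0, 250.0], 0.73)]
dosing_ring_mid [([251.0, 194.0, 274.0, 218.0], 0.85)]
tamper_mid [([274.0, 164.0, 291.0, 198.0], 0.69), ([285.0, 174.0, 370.0, 252.0], 0.68)]
mug_mid [([358.0, 251.0, 400.0, 305.0], 0.73)]
jug_mid [([162.0, 134.0, 198.0, 165.0], 0.7), ([283.0, 175.0, 368.0, 249.0], 0.28)]
jar_mid [([302.0, 185.0, 342.0, 207.0], 0.6), ([266.0, 259.0, 294.0, 303.0], 0.56)]
```

```bash
ls pics
```

```text
side0.png
top0.png
```

Run:
```python
import cv2,numpy as np
a=cv2.imread('pics/top0.png');b=cv2.imread('pics/side0.png')
a=cv2.resize(a,(512,384));b=cv2.resize(b,(512,384),interpolation=cv2.INTER_AREA)
A=cv2.resize(a[110:220,230:370],None,fx=5.6,fy=5.4,interpolation=cv2.INTER_CUBIC);
A=cv2.resize(a[115:215,240:373],None,fx=6,fy=6,interpolation=cv2.INTER_CUBIC);cv2.imwrite('pics/topc.png',A)
B=cv2.resize(b[150:250,240:373],None,fx=6,fy=6,interpolation=cv2.INTER_CUBIC);cv2.imwrite('pics/sidec.png',B)
```

```text
(no output)
```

View pics/top0.png

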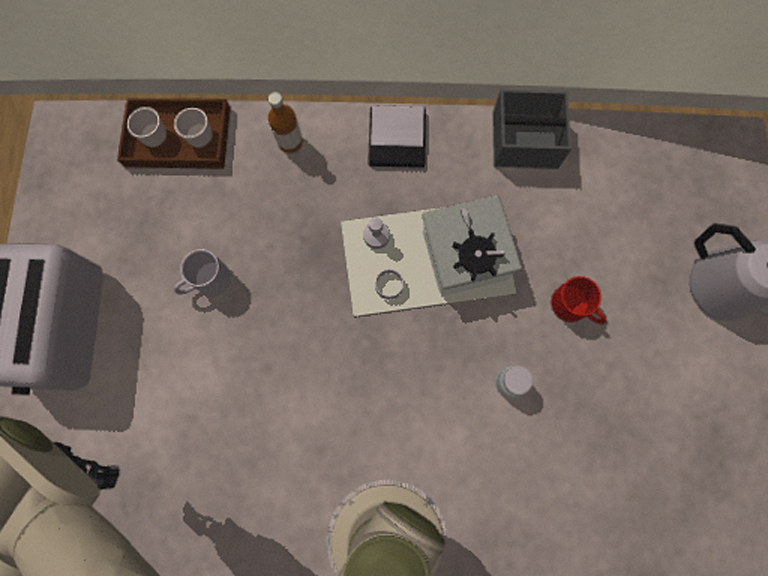

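View pics/topc.png

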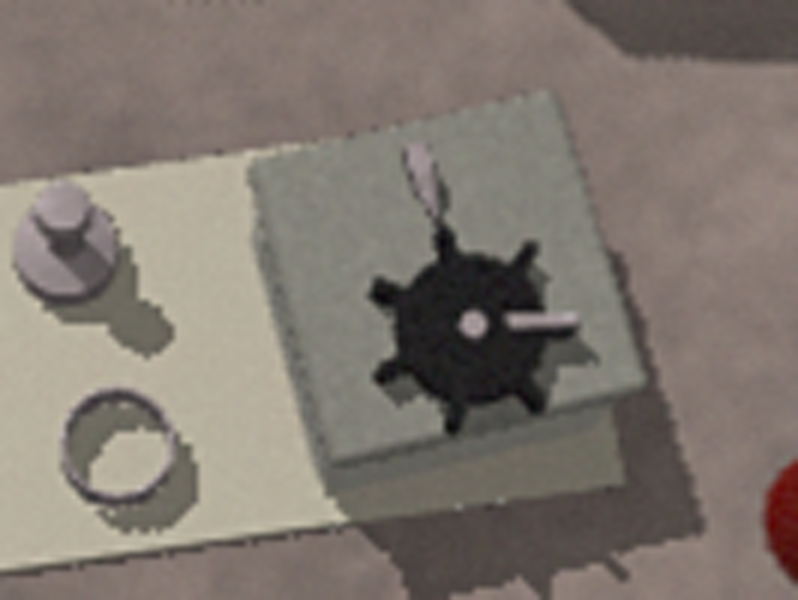

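View pics/sidec.png

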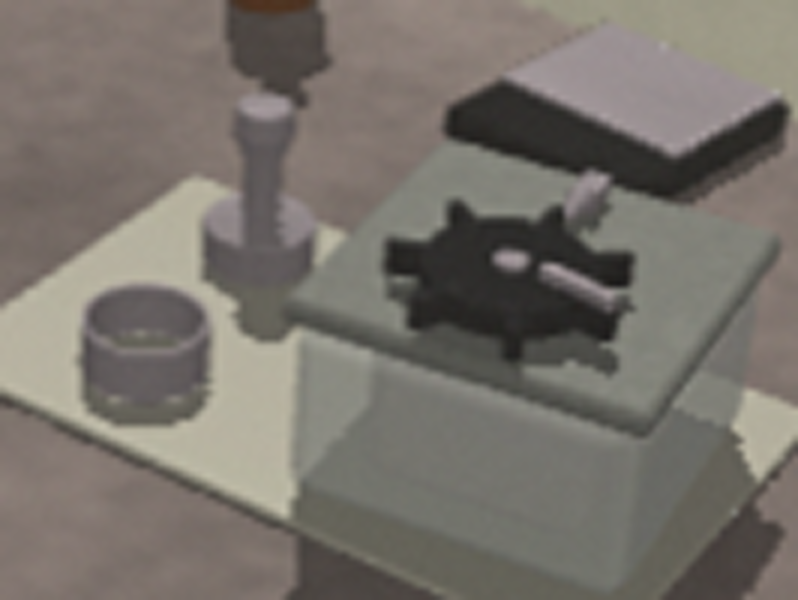

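Top view shows the wheel hub at about (319,169), the pointer tip at about (313.3,150.8) and the fin to the right at about (330.5,168.5). The fin is two lobes clockwise of the pointer, so five clicks are needed, starting near -4.49. Next I'll fit the canister pose.

```bash
cat >> h.py <<'E'
def model(p):  # p: x,y,yaw of wheel axis -> points: hub, tip, lid corners
    x,y,a=p; u=np.array([np.cos(a),np.sin(a)]); v=np.array([-u[1],u[0]]); o=np.array([x,y])
    f=lambda i,j,z: np.r_[o+i*u+j*v,z]
    return dict(hub=f(0,0,130),tip=f(63,0,122),c1=f(119,84,110),c2=f(119,-84,110),c3=f(-49,-84,110),c4=f(-49,84,110))
E
python3 - <<'E'
from h import *
from scipy.optimize import least_squares
t=eyes.capture('top'); s=eyes.capture('side')
for c in(t,s): c['view']=np.array(c['view'])
def pt(l,x,y): return [l[0]+x/6-.4,l[1]+y/6-.4]
T=dict(hub=(474,324),tip=(441,222),c1=(252,160),c2=(549,92),c3=(645,380),c4=(332,463))
S=dict(hub=(511,260),c1=(450,148),c2=(778,240),c3=(640,430),c4=(290,308))
T={k:pt((240,115),*v) for k,v in T.items()}; S={k:pt((240,150),*v) for k,v in S.items()}
print(onz(t,[T['hub'],T['tip']],129))
o1,d1=ray(t,[T['hub']]);o2,d2=ray(s,[S['hub']])
A=np.c_[d1[0],-d2[0]];k=np.linalg.lstsq(A,o2-o1,rcond=None)[0];print('tri',o1+k[0]*d1[0],o2+k[1]*d2[0])
def res(p,only=None):
    m=model(p);r=[]
    if only!='s': r+=[proj(t,m[k])[0]-T[k] for k in T]
    if only!='t': r+=[proj(s,m[k])[0]-S[k] for k in S]
    return np.ravel(r)
p0=np.r_[onz(t,[T['hub']],129)[0][:2],0.2]
for o in(None,'t','s'):
    r=least_squares(res,p0,args=(o,)); print(o,r.x,np.round(r.fun.reshape(-1,2),1).tolist())
print(ctrl.grip_depth)
E
```

```text
[[ 571.15305647 -167.12751974  129.        ]
 [ 624.04794418 -151.09800222  129.        ]]
tri [ 570.1465333  -166.59292627  132.35614522] [ 569.46435579 -165.97115996  132.05251722]
None [ 5.69069102e+02 -1.66411737e+02  2.68100919e-01] [[-0.2, 0.6], [-0.8, -1.1], [-1.0, -0.0], [1.7, -0.8], [1.4, 1.9], [-0.1, 1.1], [-0.0, 0.8], [-0.8, -2.2], [1.7, -0.8], [1.8, -1.0], [-2.2, -1.2]]
t [ 5.70124577e+02 -1.66126967e+02  2.74856195e-01] [[-0.3, 0.2], [-1.0, -1.4], [-1.3, -0.1], [1.3, -1.2], [1.3, 1.4], [-0.0, 0.9]]
s [ 5.66403856e+02 -1.67985672e+02  2.60795622e-01] [[-0.2, 1.4], [-0.6, -1.7], [1.9, -0.0], [1.4, -0.1], [-2.5, -0.7]]
18.700000000000003
```

{"method": "drive_tool", "body": {
  "series": "-0.86 -0.9 0 0 0 0 0;-0.86 -0.9 0 0 0 0 0;-0.86 -0.9 0 0 0 0 0;-0.86 -0.9 0 0 0 0 0;-0.86 -0.9 0 0 0 0 0",
  "newtons": 20
}}

```text
time_s: 1.7
eef_pos: [224.1, 366.5, 231.6]
ee_rot: [0.0, 0.153, 0.988, 0.0]
force: [-0.5, -0.3, -0.1]
grip_width: 0.146
```

{"method": "drive_tool", "body": {
  "series": "-0.86 -0.9 0 0 0 0 0;-0.86 -0.9 0 0 0 0 0;-0.86 -0.9 0 0 0 0 0;-0.86 -0.9 0 0 0 0 0;-0.86 -0.9 0 0 0 0 0"
}}

```text
time_s: 2.2
eef_pos: [290.2, 232.7, 231.7]
ee_rot: [0.0, 0.154, 0.988, 0.001]
force: [-0.1, 0.8, 0.0]
grip_width: 0.005
```

{"method": "drive_tool", "body": {
  "series": "-0.86 -0.9 0 0 0 0 0;-0.86 -0.9 0 0 0 0 0;-0.86 -0.9 0 0 0 0 0;-0.86 -0.9 0 0 0 0 0;-0.86 -0.9 0 0 0 0 0"
}}

```text
time_s: 2.7
eef_pos: [355.9, 99.5, 231.4]
ee_rot: [-0.0, 0.153, 0.988, 0.001]
force: [-0.4, -0.3, 0.3]
grip_width: -0.002
```

{"method": "drive_tool", "body": {
  "series": "-0.86 -0.9 0 0 0 0 0;-0.86 -0.9 0 0 0 0 0;-0.86 -0.9 0 0 0 0 0;-0.86 -0.9 0 0 0 0 0;-0.86 -0.9 0 0 0 0 0"
}}

```text
time_s: 3.2
eef_pos: [421.7, -32.8, 230.8]
ee_rot: [-0.001, 0.152, 0.988, 0.001]
force: [0.1, 0.6, 0.7]
grip_width: -0.002
```

{"method": "drive_tool", "body": {
  "series": "-0.84 -0.92 0 0 0 0.16 0;-0.84 -0.92 0 0 0 0.16 0;-0.84 -0.92 0.3 0 0 0.16 0;-0.84 -0.92 0.6 0 0 0.16 0;-0.84 -0.92 0.6 0 0 0.16 0;-0.84 -0.92 0.6 0 0 0.16 0;-0.84 -0.92 0.6 0 0 0.16 0"
}}

```text
time_s: 3.9
eef_pos: [485.4, -166.7, 160.8]
ee_rot: [0.001, 0.19, 0.982, 0.001]
force: [0.2, -0.4, 0.1]
grip_width: -0.001
```

```bash
cat >> h.py <<'E'
W=np.array([569.8,-166.5])
def where():
    s=telemetry.sense(); q=s['ee_rot']; M=R.from_quat(np.r_[q[1:],q[0]]).as_matrix(); d=s['eef_pos'][:2]-W
    x,y=M[:2,0],M[:2,1]
    print('t',round(s['time_s'],2),'tcp',np.round(s['eef_pos'],1),'x-ang',round(float(np.arctan2(x[1],x[0])%6.283),3),'tilt',np.round(M[:,2],3),'wheel->tcp r,t',np.round([d@x,d@y],1),'F',np.round(s['force'],1)); return s,M
E
python3 - <<'E'
from h import *
s,M=where()
P=[]
for n in('top','side'):
    c=eyes.capture(n); c['view']=np.array(c['view']); e=s['eef_pos']
    f=c['frame'].copy()
    b=[240,115,373,215] if n=='top' else [240,150,373,250]
    print(n,proj(c,e))
    g=cv2.resize(f[b[1]:b[3],b[0]:b[2]],None,fx=6,fy=6,interpolation=cv2.INTER_CUBIC)
    def dot(p,col): 
        u=(proj(c,p)[0]-b[:2]+.5)*6; cv2.circle(g,tuple(int(v) for v in u),3,col,-1)
    dot(e,(255,0,0)); 
    for k,v in model((*W,.275)).items(): dot(v,(0,255,0))
    for a in range(7): 
        w=.275+a*.8976; dot(np.r_[W+54*np.array([np.cos(w),np.sin(w)]),129],(255,255,0))
    P.append(g)
I=np.vstack(P); I=cv2.resize(I,None,fx=.5,fy=.5,interpolation=cv2.INTER_AREA) if 0 else I
cv2.imwrite('pics/a_top.png',P[0][:,:,::-1]); cv2.imwrite('pics/a_side.png',P[1][:,:,::-1])
E
```

```text
t 3.9 tcp [ 485.4 -166.7  160.8] x-ang 2.759 tilt [ 0.002  0.001 -1.   ] wheel->tcp r,t [ 78.2 -31.7] F [ 0.2 -0.4  0.1]
top [[320.48573855 194.33794293]]
side [[303.56616071 195.59612905]]
```

View pics/a_side.png

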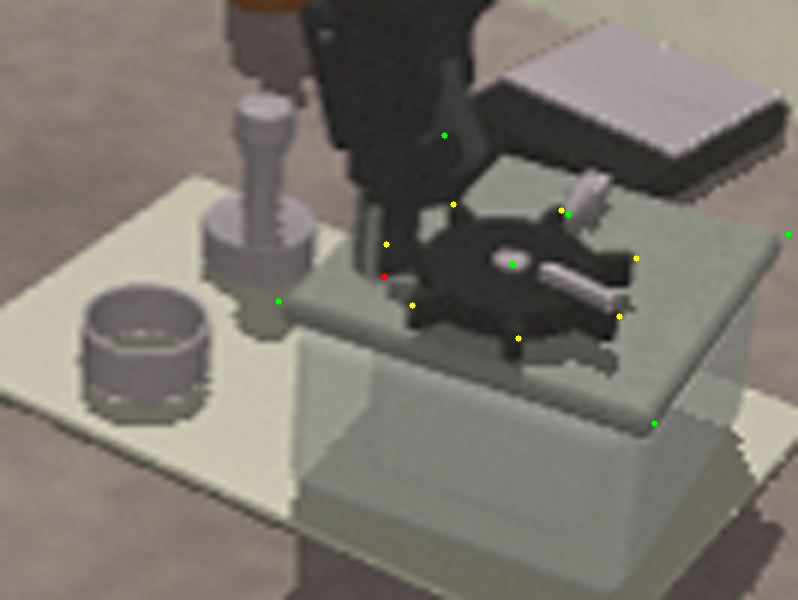

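View pics/a_top.png

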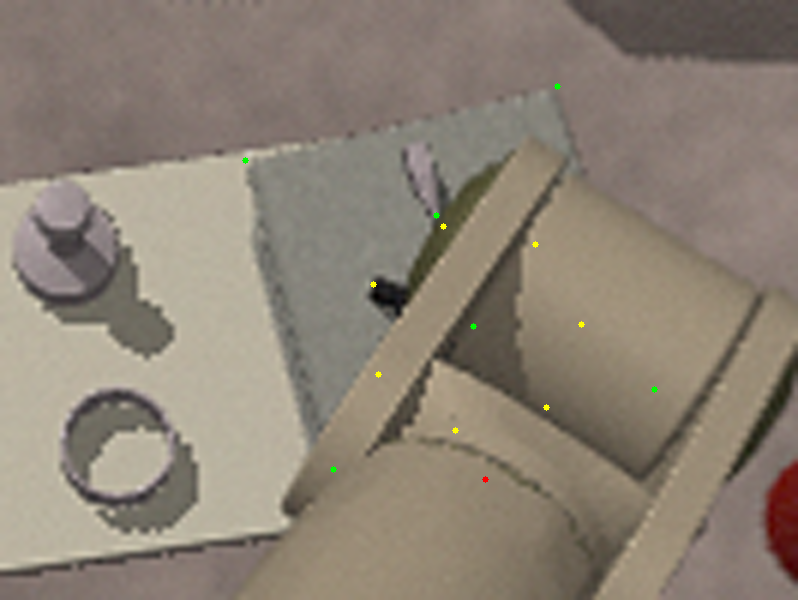

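Side view shows the shut fingertip at crop (385,275), where I predicted it. The model lobe dots sit on the lobe ends to within about 1–2 px. The arm hides the wheel from the top camera. Descending outside the lobes, then moving in.

{"method": "drive_tool", "body": {
  "series": "0 0 0.2 0 0 0 0;0 0 0.35 0 0 0 0;0 0 0.35 0 0 0 0;-0.1 0 0.35 0 0 0 0;-0.21 0 0.35 0 0 0 0;-0.21 0 0.35 0 0 0 0;-0.21 0 0.35 0 0 0 0"
}}

```text
time_s: 4.7
eef_pos: [508.7, -176.5, 119.5]
ee_rot: [0.001, 0.19, 0.982, 0.0]
force: [0.1, 0.0, -0.7]
grip_width: -0.003
```

Run:
```python
from h import *
where()
```

```text
t 4.7 tcp [ 508.7 -176.5  119.5] x-ang 2.758 tilt [ 0.003  0.    -1.   ] wheel->tcp r,t [ 52.9 -32.1] F [ 0.1  0.  -0.7]
```

{"method": "drive_tool", "body": {
  "series": "0 0.04 0.01 0 0 0 0;0 0.08 0.01 0 0 0 0;0 0.11 0.01 0 0 0 0;0 0.14 0.01 0 0 0 0;0 0.17 0.01 0 0 0 0;0 0.2 0.01 0 0 0 0;0 0.23 0.01 0 0 0 0;0 0.26 0.01 0 0 0 0;0 0.29 0.01 0 0 0 0;0 0.32 0.01 0 0 0 0;0 0.35 0.01 0 0 0 0;0 0.385 0.01 0 0 0 0;0 0.385 0.01 0 0 0 0;0 0.385 0.01 0 0 0 0;0 0.385 0.01 0 0 0 0;0 0.385 0.01 0 0 0 0"
}}

```text
time_s: 6.3
eef_pos: [526.0, -133.8, 118.3]
ee_rot: [0.001, 0.191, 0.982, 0.0]
force: [-0.1, -0.5, -0.3]
grip_width: -0.002
```

Run:
```python
from h import *
where()
c=eyes.capture('side'); save(c,'b_side.png',[270,150,360,220],8)
print([(np.round(d['rect']).tolist(),round(d['confidence'],2)) for d in nets.spot_in('fin',c)[:2]])
c['view']=np.array(c['view'])
for n in range(-5,1):
    w=.28-n*.8976; print(n,(proj(c,np.r_[W+50*np.array([np.cos(w),np.sin(w)]),132.5])[0]-[270,150])*8)
```

```text
t 6.3 tcp [ 526.  -133.8  118.3] x-ang 2.758 tilt [ 0.003  0.    -1.   ] wheel->tcp r,t [52.9 13.9] F [-0.1 -0.5 -0.3]
[([309.0, 186.0, 347.0, 210.0], 0.56)]
-5 [573.05482483 403.58230447]
-4 [448.01723552 430.62203989]
-3 [317.22192799 389.67922961]
-2 [284.46189199 315.59454731]
-1 [366.81707807 265.29517178]
0 [500.67132506 272.39216344]
```

View pics/b_side.png

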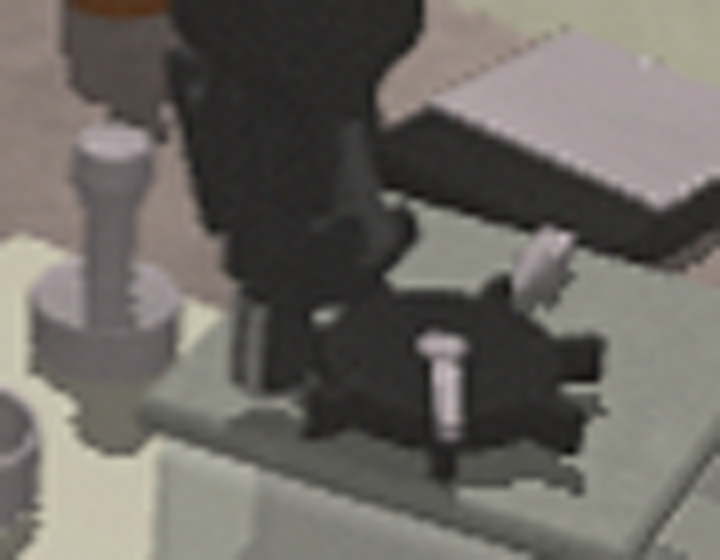

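Exactly one click: the fin end is at crop (448,432), and the model puts the -4 detent at (448,431). Repeating the cycle: out, back, in, then push.

{"method": "drive_tool", "body": {
  "series": "0.1 0 0 0 0 0 0;0.2 0 0 0 0 0 0;0.22 0 0 0 0 0 0;0.22 -0.1 0 0 0 0 0;0.22 -0.25 0 0 0 0 0;0.22 -0.385 0 0 0 0 0;0.22 -0.385 0 0 0 0 0;0.22 -0.385 0 0 0 0 0;0.1 -0.385 0 0 0 0 0;0 -0.385 0 0 0 0 0;0 -0.385 0 0 0 0 0;0 -0.385 0 0 0 0 0"
}}

```text
time_s: 7.6
eef_pos: [508.5, -176.1, 118.0]
ee_rot: [0.001, 0.19, 0.982, 0.001]
force: [0.0, 0.1, -0.6]
grip_width: -0.003
```

{"method": "drive_tool", "body": {
  "series": "0 0.04 0 0 0 0 0;0 0.08 0 0 0 0 0;0 0.11 0 0 0 0 0;0 0.14 0 0 0 0 0;0 0.17 0 0 0 0 0;0 0.2 0 0 0 0 0;0 0.23 0 0 0 0 0;0 0.26 0 0 0 0 0;0 0.29 0 0 0 0 0;0 0.32 0 0 0 0 0;0 0.35 0 0 0 0 0;0 0.385 0 0 0 0 0;0 0.385 0 0 0 0 0;0 0.385 0 0 0 0 0;0 0.385 0 0 0 0 0;0 0.385 0 0 0 0 0"
}}

```text
time_s: 9.2
eef_pos: [525.8, -133.4, 118.1]
ee_rot: [0.001, 0.19, 0.982, 0.001]
force: [-0.9, 0.1, -0.4]
grip_width: -0.001
```

```bash
cat >> h.py <<'E'
def fincheck(name):
    where(); c=eyes.capture('side'); c['view']=np.array(c['view']); save(c,name,[270,150,360,220],8)
    f=cv2.cvtColor(c['frame'],cv2.COLOR_RGB2GRAY).astype(float); out=[]
    for n in range(-5,1):  # mean brightness along the fin axis for each detent
        w=.28-n*.8976; P=[np.r_[W+r*np.array([np.cos(w),np.sin(w)]),136] for r in np.linspace(22,48,14)]
        uv=proj(c,P).astype(np.float32); out.append((n,int(cv2.remap(f.astype(np.float32),uv[:,0],uv[:,1],1).mean())))
    print(out)
E
python3 -c "
from h import *
fincheck('c_side.png')"
```

```text
t 9.2 tcp [ 525.8 -133.4  118.1] x-ang 2.759 tilt [ 0.002  0.001 -1.   ] wheel->tcp r,t [53.2 14.3] F [-0.9  0.1 -0.4]
[(-5, 57), (-4, 48), (-3, 136), (-2, 68), (-1, 74), (0, 79)]
```

Brightness along the fin axis peaks at -3, so that was one click. Next click.

{"method": "drive_tool", "body": {
  "series": "0.1 0 0 0 0 0 0;0.2 0 0 0 0 0 0;0.22 0 0 0 0 0 0;0.22 -0.1 0 0 0 0 0;0.22 -0.25 0 0 0 0 0;0.22 -0.385 0 0 0 0 0;0.22 -0.385 0 0 0 0 0;0.22 -0.385 0 0 0 0 0;0.1 -0.385 0 0 0 0 0;0 -0.385 0 0 0 0 0;0 -0.385 0 0 0 0 0;0 -0.385 0 0 0 0 0"
}}

```text
time_s: 10.45
eef_pos: [508.4, -175.7, 117.8]
ee_rot: [0.001, 0.19, 0.982, 0.001]
force: [-0.3, -0.4, -0.2]
grip_width: 0.002
```

{"method": "drive_tool", "body": {
  "series": "0 0.04 0 0 0 0 0;0 0.08 0 0 0 0 0;0 0.11 0 0 0 0 0;0 0.14 0 0 0 0 0;0 0.17 0 0 0 0 0;0 0.2 0 0 0 0 0;0 0.23 0 0 0 0 0;0 0.26 0 0 0 0 0;0 0.29 0 0 0 0 0;0 0.32 0 0 0 0 0;0 0.35 0 0 0 0 0;0 0.385 0 0 0 0 0;0 0.385 0 0 0 0 0;0 0.385 0 0 0 0 0;0 0.385 0 0 0 0 0;0 0.385 0 0 0 0 0"
}}

```text
time_s: 12.05
eef_pos: [525.6, -133.0, 117.9]
ee_rot: [0.001, 0.19, 0.982, 0.001]
force: [-0.6, 0.4, 0.0]
grip_width: 0.001
```

{"method": "drive_tool", "body": {
  "series": "0.1 0 0 0 0 0 0;0.2 0 0 0 0 0 0;0.22 0 0 0 0 0 0;0.22 -0.1 0 0 0 0 0;0.22 -0.25 0 0 0 0 0;0.22 -0.385 0 0 0 0 0;0.22 -0.385 0 0 0 0 0;0.22 -0.385 0 0 0 0 0"
}}

```text
time_s: 12.85
eef_pos: [484.0, -166.5, 117.8]
ee_rot: [0.001, 0.191, 0.982, 0.001]
force: [-0.1, -0.0, 0.2]
grip_width: 0.002
```

```bash
python3 -c "
from h import *
fincheck('d_side.png')"
```

```text
t 12.85 tcp [ 484.  -166.5  117.8] x-ang 2.758 tilt [ 0.002  0.001 -1.   ] wheel->tcp r,t [ 79.6 -32.1] F [-0.1 -0.   0.2]
[(-5, 57), (-4, 47), (-3, 41), (-2, 50), (-1, 97), (0, 77)]
```

View pics/d_side.png

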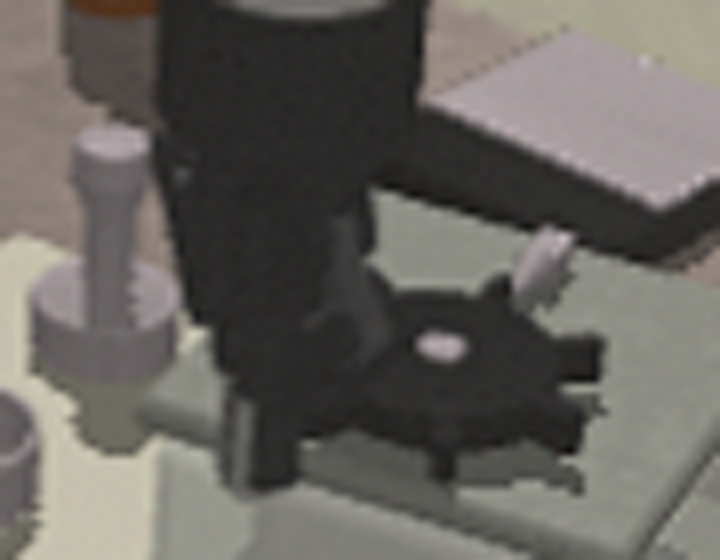

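The hub and the visible lobes are in a detent, but the gripper hides the fin. I'll back off briefly to verify, since there's plenty of time.

{"method": "drive_tool", "body": {
  "series": "0.3 0 0 0 0 0 0;0.6 0 -0.3 0 0 0 0;0.9 -0.3 -0.6 0 0 0 0;0.9 -0.6 -0.6 0 0 0 0;0.9 -0.8 -0.6 0 0 0 0;0.9 -0.8 -0.6 0 0 0 0"
}}

```text
time_s: 13.5
eef_pos: [347.4, -216.6, 190.0]
ee_rot: [0.001, 0.192, 0.981, 0.0]
force: [0.9, 0.0, 0.4]
grip_width: -0.003
```

```bash
python3 -c "
from h import *
fincheck('e_side.png')"
```

```text
t 13.5 tcp [ 347.4 -216.6  190. ] x-ang 2.756 tilt [ 0.003 -0.    -1.   ] wheel->tcp r,t [ 187.3 -130.1] F [0.9 0.  0.4]
[(-5, 58), (-4, 48), (-3, 46), (-2, 137), (-1, 99), (0, 80)]
```

View pics/e_side.png

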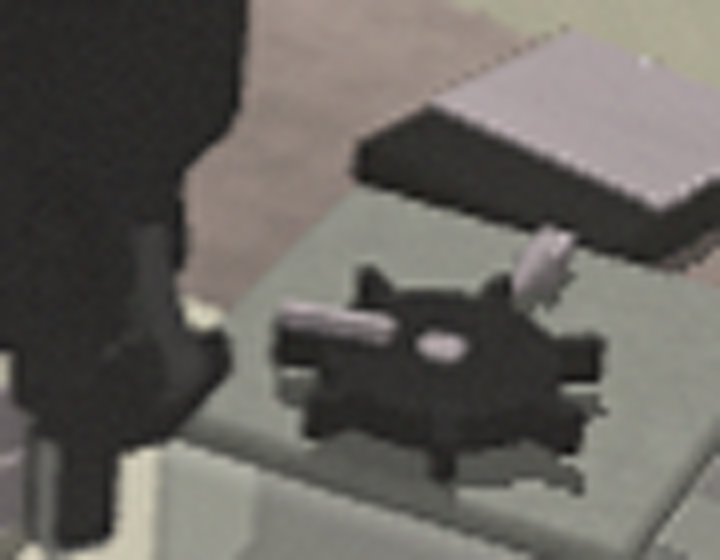

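Fin end is at crop (285,315), matching -2. Returning for the next click.

{"method": "drive_tool", "body": {
  "series": "-0.3 0.3 0 0 0 0 0;-0.6 0.6 0 0 0 0 0;-0.9 0.82 0 0 0 0 0;-0.9 0.82 0 0 0 0 0;-0.9 0.82 0.3 0 0 0 0;-0.9 0.82 0.6 0 0 0 0;-0.9 0.82 0.6 0 0 0 0;-0.9 0.82 0.6 0 0 0 0"
}}

```text
time_s: 14.35
eef_pos: [485.2, -164.1, 118.7]
ee_rot: [0.001, 0.191, 0.982, 0.001]
force: [0.9, -0.1, 0.8]
grip_width: -0.001
```

```bash
python3 -c "
from h import *
where()"
```

```text
t 14.35 tcp [ 485.2 -164.1  118.7] x-ang 2.758 tilt [ 0.002  0.001 -1.   ] wheel->tcp r,t [ 79.4 -29.5] F [ 0.9 -0.1  0.8]
```

{"method": "drive_tool", "body": {
  "series": "0 -0.02 0 0 0 0 0;-0.1 -0.02 0 0 0 0 0;-0.22 -0.02 0 0 0 0 0;-0.22 -0.02 0 0 0 0 0;-0.22 -0.02 0 0 0 0 0"
}}

```text
time_s: 14.85
eef_pos: [508.7, -176.2, 119.7]
ee_rot: [0.001, 0.191, 0.982, 0.001]
force: [-0.8, 0.1, -0.1]
grip_width: 0.001
```

{"method": "drive_tool", "body": {
  "series": "0 0.04 0 0 0 0 0;0 0.08 0 0 0 0 0;0 0.11 0 0 0 0 0;0 0.14 0 0 0 0 0;0 0.17 0 0 0 0 0;0 0.2 0 0 0 0 0;0 0.23 0 0 0 0 0;0 0.26 0 0 0 0 0;0 0.29 0 0 0 0 0;0 0.32 0 0 0 0 0;0 0.35 0 0 0 0 0;0 0.385 0 0 0 0 0;0 0.385 0 0 0 0 0;0 0.385 0 0 0 0 0;0 0.385 0 0 0 0 0;0 0.385 0 0 0 0 0"
}}

```text
time_s: 16.45
eef_pos: [526.0, -133.5, 119.8]
ee_rot: [0.001, 0.191, 0.982, 0.0]
force: [0.5, 0.2, 0.0]
grip_width: -0.003
```

{"method": "drive_tool", "body": {
  "series": "0.1 0 0 0 0 0 0;0.2 0 0 0 0 0 0;0.22 0 0 0 0 0 0;0.22 -0.1 0 0 0 0 0;0.22 -0.25 0 0 0 0 0;0.22 -0.385 0 0 0 0 0;0.22 -0.385 0 0 0 0 0;0.22 -0.385 0 0 0 0 0"
}}

```text
time_s: 17.25
eef_pos: [484.3, -167.0, 119.6]
ee_rot: [0.002, 0.191, 0.982, 0.001]
force: [0.1, 0.3, 0.4]
grip_width: 0.002
```

```bash
python3 -c "
from h import *
fincheck('f_side.png')"
```

```text
t 17.25 tcp [ 484.3 -167.   119.6] x-ang 2.757 tilt [ 0.003  0.    -1.   ] wheel->tcp r,t [ 79.  -32.6] F [0.1 0.3 0.4]
[(-5, 56), (-4, 47), (-3, 41), (-2, 47), (-1, 150), (0, 77)]
```

View pics/f_side.png

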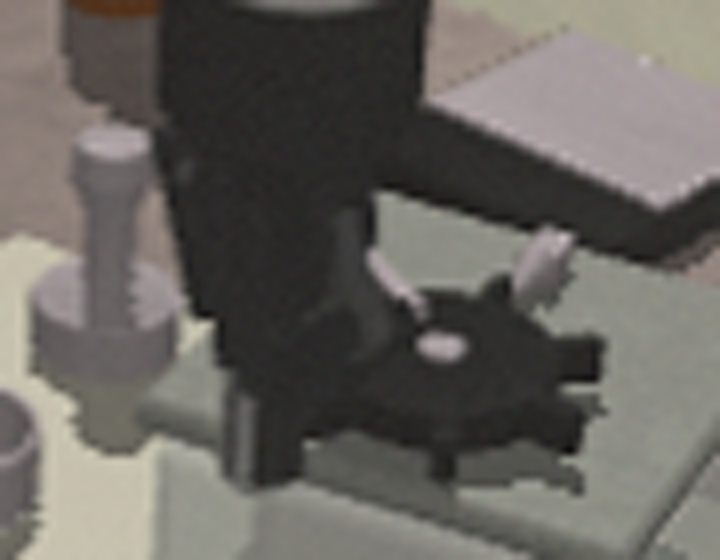

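Fin end is at (370,258), so the wheel is at -1 and has been resting over 0.8 s. Doing the last click, then clearing away.

{"method": "drive_tool", "body": {
  "series": "-0.1 0 0 0 0 0 0;-0.22 0 0 0 0 0 0;-0.22 0 0 0 0 0 0;-0.22 0 0 0 0 0 0"
}}

```text
time_s: 17.7
eef_pos: [508.7, -175.8, 119.4]
ee_rot: [0.001, 0.191, 0.982, 0.001]
force: [-0.3, -0.8, 0.6]
grip_width: 0.001
```

{"method": "drive_tool", "body": {
  "series": "0 0.04 0 0 0 0 0;0 0.08 0 0 0 0 0;0 0.11 0 0 0 0 0;0 0.14 0 0 0 0 0;0 0.17 0 0 0 0 0;0 0.2 0 0 0 0 0;0 0.23 0 0 0 0 0;0 0.26 0 0 0 0 0;0 0.29 0 0 0 0 0;0 0.32 0 0 0 0 0;0 0.35 0 0 0 0 0;0 0.385 0 0 0 0 0;0 0.385 0 0 0 0 0;0 0.385 0 0 0 0 0;0 0.385 0 0 0 0 0;0 0.385 0 0 0 0 0"
}}

```text
time_s: 19.3
eef_pos: [525.9, -133.1, 119.5]
ee_rot: [0.001, 0.191, 0.982, 0.001]
force: [0.8, 0.6, 0.1]
grip_width: -0.006
```

{"method": "drive_tool", "body": {
  "series": "0.1 0 0 0 0 0 0;0.22 0 0 0 0 0 0;0.3 0 0 0 0 0 0;0.6 0 -0.3 0 0 0 0;0.95 -0.4 -0.6 0 0 0 0;0.95 -0.8 -0.6 0 0 0 0;0.95 -1 -0.6 0 0 0 0;0.95 -1 -0.6 0 0 0 0;0.95 -1 -0.6 0 0 0 0;0.95 -1 -0.6 0 0 0 0"
}}

```text
time_s: 20.3
eef_pos: [375.4, -201.1, 190.9]
ee_rot: [0.001, 0.19, 0.982, 0.001]
force: [0.9, 0.5, 0.3]
grip_width: -0.002
```

Run:
```python
from h import *
fincheck('g_side.png')
c=eyes.capture('top'); save(c,'g_top.png',[225,115,415,275],4)
for k in('jar_mid','mug_mid','jug_mid','tamper_mid'):
    print(k,[(np.round(d['rect']).tolist(),round(d['confidence'],2)) for d in nets.spot_in(k,c)[:2]])
```

```text
t 20.3 tcp [ 375.4 -201.1  190.9] x-ang 2.759 tilt [ 0.002  0.001 -1.   ] wheel->tcp r,t [ 167.4 -104.8] F [0.9 0.5 0.3]
[(-5, 58), (-4, 48), (-3, 46), (-2, 94), (-1, 100), (0, 157)]
jar_mid [([279.0, 133.0, 344.0, 196.0], 0.36)]
mug_mid [([369.0, 182.0, 406.0, 217.0], 0.97)]
jug_mid []
tamper_mid [([243.0, 143.0, 258.0, 166.0], 0.49)]
```

View pics/g_top.png

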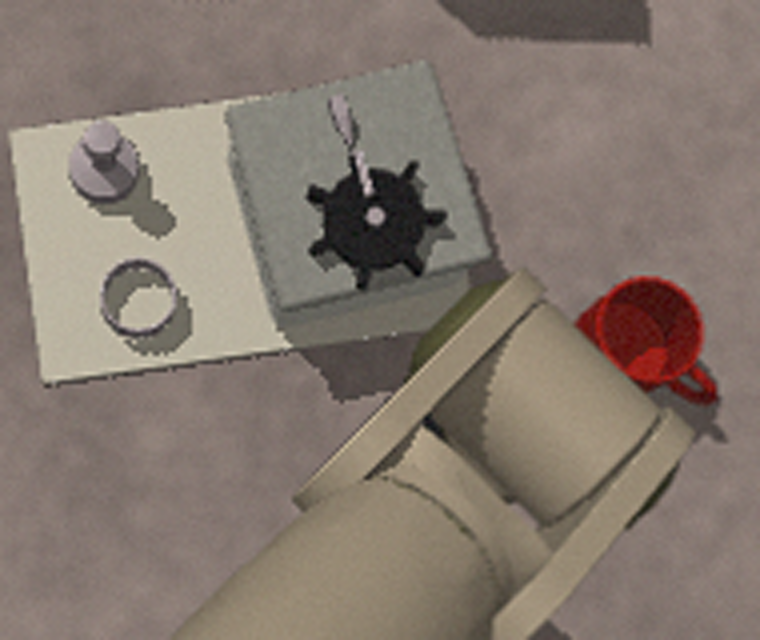

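The fin lies from (368,190) to (355,150), in line with the pointer at (345,120). The mug, tamper and ring are where they were, and the arm is clear. Handing in.

```bash
python3 -c "
from h import *
print(ctrl.finish_job())"
```

```text
the job is handed in; nothing more can be done
None
```

The day wheel now points its finned lobe straight at the pointer. I turned it clockwise from five clicks before it with five single fingertip pushes, then handed the job in at about 20 s of the 72 s allowed.

- **Clicks:** After each push the side camera showed the fin in the expected position. At two clicks out the gripper hid the fin, so I backed off and confirmed it before going on. The wheel rested well over 0.3 s at two clicks, one click and zero.
- **Force:** The wrist force read 1 N or less wherever I sampled it, at the end of each move. I did not read the peak force during a push.
- **End state:** The last top picture shows the fin in line with the pointer and the arm clear of everything.
- **Loose things:** The mug, tamper and dosing ring show no visible movement. The arm hid the jar in that picture, and the network did not find the jug. I did not re-check either by camera, but the tool never went below about 118 mm, which is above both.
- **Disagreements:** The networks gave some wrong or missing answers on the loose things. The lid-corner fit was also 1–2 pixels off. Neither affected the result.

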